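Refit, lock and re-energise a thermocouple junction box

TASK

The thermocouple junction box has been rewired and its terminals are still bare. Put the loose aluminium cover back on the sloping panel, down flat over its two locating pins with its lip towards the blue slide, and push the blue slide fully up the slope so that it locks the cover. Only then push the red slide fully to the right to switch the box on, and leave the other things on the worktop where they are.

Things in the scene. Friction and masses are not known exactly. Their poses are not given: they have to be found in the camera images.
- terminal_panel: Grey front panel (138 x 186 mm) of the fixed light grey junction box, tilted 25 degrees from horizontal to face the robot. Origin: on its surface midway between the two locating pins, 64 mm above the worktop. x: up the slope, away from the robot; y: level, to the left; z: out of the panel. Between the pins a sunken well holds white terminal strips, all below the surface
- junction_box: The fixed box: 168 mm deep, 198 wide, 84 high with the yellow sockets on its rear top edge. Origin on the worktop straight below the origin of terminal_panel, x away from the robot, z up; its front wall is 95 mm before and its back 74 mm behind the origin. Beside the slides the panel carries only flat lamps and a vent (at the right)
- pin_left (a point): Foot of the left steel locating pin, on the panel at x = 0, y = +46 mm: 6 mm thick, 11 mm high square to the panel, its last 4 mm tapered
- pin_right (a point): Foot of the right pin, on the panel at x = 0, y = -46 mm; same size
- terminal_cover: Loose aluminium plate, 60 (its x) x 116 (its y) x 6 mm, 0.1 to 0.2 kg, lying flat on the worktop. Origin: centre of its underside, midway between its through holes at y = -46 mm (round, 7.6 mm) and y = +46 mm (slot, 7.6 x 10 mm); z up. A lip 40 mm wide, 2.5 mm thick sticks out 10 mm from its -x edge. Fitted, its frame coincides with that of terminal_panel
- cover_rib (a point): Middle of the top of the black grip rib on the cover, 30 mm above the underside, straight above the cover's origin. The rib is 44 mm along the cover's x and 14 mm across (y), to be held across; a flange 24 mm wide round its foot reaches to 8.7 mm above the underside
- cover_lip (a point): Point on top of the cover's thin lip, at x = -36 mm, z = 2.5 mm of the cover; shows which edge has the lip
- cover_lock_ridge (a point): Middle of the top of the blue slide's ridge, at the start at x = -62, y = 0, z = 12 mm of the panel. Ridge: 22 mm across the slope (y), 5 mm along it, standing 5 mm above the slide and its black frame, which are flush with each other 7 mm above the panel (frame 41 mm wide, x from -82 to -44 mm)
- cover_lock (a joint): Travel of the blue slide in m: 0 open (down), 0.010 locked (moved up the slope, +x of the panel; a green flag shows behind it and its steel tongue lies 7 mm over the fitted cover's lip, 2 mm above it). A spring detent of about 4 N holds either end and snaps it over past the middle. Shut first, it blocks the cover
- power_slide_ridge (a point): Middle of the top of the red slide's ridge, at the start at x = -62, y = +69, z = 12 mm of the panel. Ridge: 16 mm along the slope (x), 5 mm across it (y), standing 5 mm above the slide and its black frame, which are flush with each other 7 mm above the panel (frame x from -78 to -46, y from +40 to +88 mm)
- power_slide (a joint): Travel of the red slide in m: 0 off (left), 0.010 on (moved right, -y of the panel; a green flag shows behind it). The same spring detent of about 4 N
- calculator: bystander, leave it alone: black desk calculator, 142 x 72 x 15 mm, loose; origin under its centre; it and the cover lie side by side right of the box, which is which changes
- screwdriver: bystander, leave it alone: blue-handled screwdriver, 150 mm long, loose, origin under its middle; lies far left
- pan_dish: bystander, leave it alone: glass dish with spent crucibles, 62 mm across, 13 mm high, loose, origin under its centre; far left
- jar_alumina: bystander, leave it alone: white screw-cap jar, 62 mm across, 92 mm high, loose, origin under its centre; at the back, right of the computer
- mug: bystander, leave it alone: spotted white mug, 82 mm across, 91 mm high, loose, origin under its centre; far right
There are look-alikes about, which are no part of the job. Of the things that look like the terminal_cover, the larger one is meant.

How it is judged:
By the outcome, as a careful person would: the job done as asked, in the order asked, and still so for the second after the job is handed in, with the robot touching nothing.
It also fails if it takes over 56 s, if anything falls off the work surface, if the arm or the gripper's body presses on something with over 40 N, if the wrist force passes 120 N, or if a joint passes its speed limit or range.

ROBOT

A 7-joint arm with a two-finger parallel gripper is mounted at the origin on a cart in front of the work surface, level with it; the furniture and walls round the work are solid. World frame = base frame: x ahead of the robot, y to its left, z up, the work surface at z = 0. Lengths are in mm, angles in rad, forces in N, time in s.
With the tool pointing down it reaches from about 375 to 925 mm from the base axis. Payload 3.1 kg.
Tool frame: the origin (TCP) lies at the very end of the fingers, on their centre line; the grasp point (between the pads) lies r.pinch_z behind it (r.pinch_z is the distance from the TCP to the grasp point, in mm); z points along the fingers, y is the line along which they close (so a half turn about z gives the same grasp; the last joint's range is limited). The gripper opens to 85 mm and grips with 20 to 120 N. Pads are 22 mm wide; open, the fingers measure 114 mm over their backs; the gripper's body (76 mm by 85 mm) begins 54 mm behind the grasp point. The pads swing forward as they close: fully open they stand 13 mm farther back than shut.
Start: joints at [-1.407, 0.383, 0.044, 1.598, -0.018, 1.161, -0.05], TCP at [168.21, 627.86, 231.269] pointing down, gripper open.
Joint ranges: [-2.61, 2.61], [-0.41, 2.15], [-1.48, 1.57], [0, 2.5], [-1.57, 4.71], [0.05, 1.97], [-2.85, 2.85]. Speed limits (rad/s): [2.79, 2.79, 3.14, 3.14, 3.14, 3.14, 3.14].

INTERFACE

Orientations are given as a rotation vector (axis times angle).
In Python, from cell import r, cams, close_job gives the robot as it stands.
- The arm moves only by the shell command python3 -m handwheel 'ROWS' [OPENING] [FORCE]. ROWS is rows parted by semicolons, their numbers by spaces, 1 to 5 of them, each of 4 numbers: dx, dy, dz in mm, then a turn about the tool's z in rad; each row is the pose to reach, as a shift and turn from the pose commanded when the command began, along the tool's axes at that moment; what a row does not reach only later rows make up. A row lasts 1/12 s, in which the tool goes at most 41.7 mm and 0.125 rad, less where a joint would pass 70% of its speed; a pose out of reach is approached as far as the arm can. OPENING is the finger opening in mm, set as the command begins (- or left out keeps the last). The fingers move at their own pace and stop on an object; FORCE is the grip in N (left out, the last holds). Time passes only in rows, so rows that do not move let the fingers close. It prints the time, the measured TCP pose, the force, the opening and the grip force at its end.
- r.get_state(): the state, without advancing time (a new reading comes with each control period).
- cams.camera(name): name is "scene" or "side" or "wrist"; returns the picture (480x640x3 uint8, blue, green, red); there is no depth.
- cams.camera_model(name): a dict with "mtx" (3x3 intrinsics, pixels), "R" (3x3) and "t" (3): a world point X has camera coordinates R X + t; the wrist camera has in their place "T_tool_cam" (4x4, takes a point from camera to tool coordinates, whose origin is the TCP and whose axes are the flange's). Camera axes: x right, y down, z forward; pixel columns grow to the right and rows downward; lengths in mm; the calibration is good to about 2 mm. A picture is of the moment at which its call begins: read the wrist's pose just before it. camera_model takes no time and is no camera call.
- close_job(): hands the job in; it is judged then, once.
The state is a dict: "t": time; "q": joint angles; "dq": joint speeds; "joint_torque": joint torques, N m; "tcp_pos": TCP position; "ee_rot": TCP orientation; "ft_force": force on the tool from outside, world axes, zero at the start; "ft_torque": the same for the moment, N m; "grip_width": finger opening in mm; "grasp_force": force on a finger pad.
Only numpy, scipy, OpenCV 4.12 (cv2) and the standard library are available. Lean on these libraries where they do the work, as an engineer would, in place of code of your own. Each camera call takes 0.05 s, during which the arm holds its last target. There are 200 camera calls.

## Working session

There is one attempt and no reset: what is moved stays moved. The work goes in short steps, Python scripts to look and compute and a shell command to move; the robot and the scene stay as the last step left them, time stands still between calls to the robot, and variables do not carry over. Pictures are saved under pics/ and viewed, at most 10 in all, crops included, and the job is handed in when it is done.

```bash
ls; mkdir -p pics; python3 - <<'E'
from cell import r,cams
import cv2,numpy as np
s=r.get_state();print(s['t'],s['tcp_pos'],s['ee_rot'],r.pinch_z,s['grip_width'])
for n in ['scene','side']:
    im=cams.camera(n);cv2.imwrite(f'pics/{n}0.png',im)
    m=cams.camera_model(n);print(n,np.array(m['mtx']).round(1).tolist(),np.array(m['R']).round(4).tolist(),np.array(m['t']).round(1).tolist())
m=cams.camera_model('wrist');print(np.array(m['mtx']).round(1).tolist(),np.array(m['T_tool_cam']).round(4).tolist())
E
```

```text
pics
0.0 [167.97838187 626.91873503 229.85043925] [-0.40993015 -3.11449217  0.00421011] 18.700000000000003 85.1508754210264
scene [[450.5, 0.0, 317.2], [0.0, 450.5, 242.6], [0.0, 0.0, 1.0]] [[0.6937, -0.7201, 0.0164], [-0.4027, -0.4066, -0.8201], [0.5972, 0.5622, -0.572]] [-430.3, 277.6, 1140.1]
side [[559.3, 0.0, 328.1], [0.0, 559.3, 240.9], [0.0, 0.0, 1.0]] [[-0.997, -0.0758, -0.0136], [-0.035, 0.603, -0.797], [0.0686, -0.7942, -0.6038]] [556.3, 95.0, 1638.4]
[[367.0, 0.0, 319.5], [0.0, 367.0, 244.0], [0.0, 0.0, 1.0]] [[0.0004, -0.9531, -0.3025, 77.5736], [1.0, 0.0003, 0.0002, -0.3526], [-0.0001, -0.3025, 0.9531, -142.5312], [0.0, 0.0, 0.0, 1.0]]
```

View pics/scene0.png

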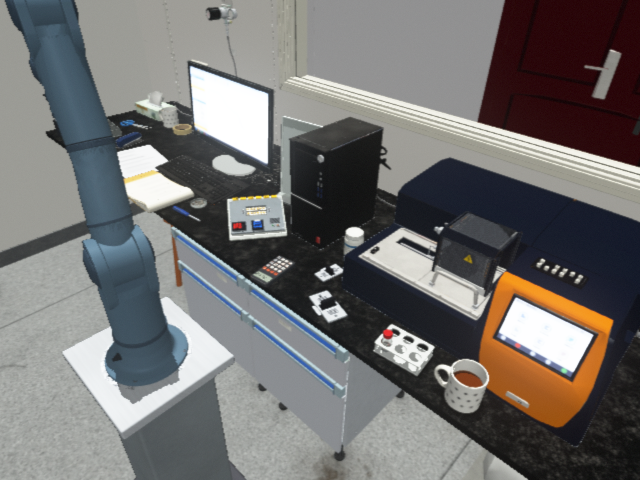

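View pics/side0.png

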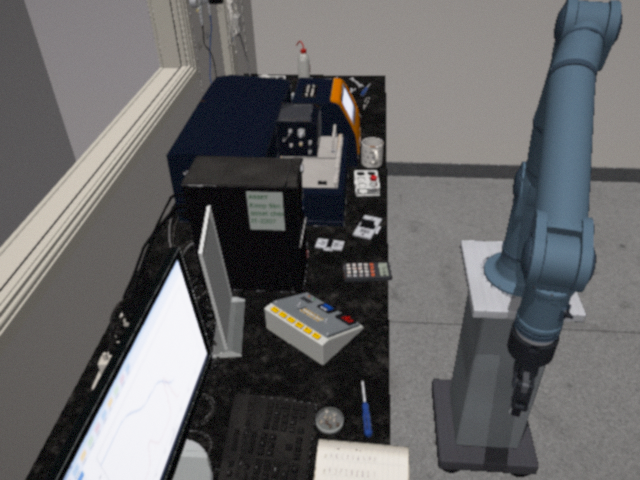

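Scene view: box around (257,215) with blue slide (257,224) and red slide (238,227); larger cover at about (328,307), small look-alike at (328,272), calculator at (272,268). Side view: cover (368,227), look-alike (329,243), slides (326,307)/(347,318), table front edge u≈388.

```bash
cat > h.py <<'E'
from cell import r,cams
import cv2,numpy as np
from scipy.spatial.transform import Rotation as Ro
def cam(n,s=None):
    m=cams.camera_model(n);K=np.array(m['mtx'])
    if n=='wrist':
        T=np.eye(4);T[:3,:3]=Ro.from_rotvec(s['ee_rot']).as_matrix();T[:3,3]=s['tcp_pos']
        W=T@np.array(m['T_tool_cam']);return K,W[:3,:3].T,-W[:3,:3].T@W[:3,3]
    return K,np.array(m['R']),np.array(m['t'])
def ray(c,p):
    K,R,t=c;d=R.T@np.linalg.solve(K,[p[0],p[1],1.]);return -R.T@t,d/np.linalg.norm(d)
def onz(c,p,z):
    o,d=ray(c,p);return o+d*(z-o[2])/d[2]
def onplane(c,p,q,n):
    o,d=ray(c,p);return o+d*(np.dot(np.subtract(q,o),n)/(d@n))
def tri(c1,p1,c2,p2):
    A=0;b=0
    for c,p in((c1,p1),(c2,p2)):
        o,d=ray(c,p);M=np.eye(3)-np.outer(d,d);A=A+M;b=b+M@o
    return np.linalg.solve(A,b)
def proj(c,X):
    K,R,t=c;q=K@(R@np.asarray(X)+t);return q[:2]/q[2]
def tool(s): return Ro.from_rotvec(s['ee_rot']).as_matrix()
def snap(name):
    s=r.get_state();im=cams.camera('wrist');cv2.imwrite('pics/'+name+'.png',im);return s,im,cam('wrist',s)
E
python3 - <<'E'
from h import *
np.set_printoptions(precision=1,suppress=True)
a,b=cam('scene'),cam('side')
for n,p,q in [('blue',(257,224),(326,307)),('red',(238,227),(347,318)),('cover',(328,307),(368,227)),('small',(328,272),(329,243)),('calc',(272,268),(367,270))]:
    print(n,tri(a,p,b,q),onz(a,p,0),onz(b,q,0))
print('edge',[onz(b,(388,v),0) for v in (200,300,400)],onz(a,(230,265),0))
s=r.get_state();print(tool(s))
E
```

```text
blue [545.7 218.6  41.2] [584.8 270.    0. ] [550.3 175.5   0. ]
red [488.9 252.8  38.6] [523.3 302.4   0. ] [490.7 214.2   0. ]
cover [ 444.  -210.7   -0.9] [ 445.6 -211.4    0. ] [ 442.4 -207.6    0. ]
small [ 561.4 -106.2    4.4] [ 563.  -102.7   -0. ] [ 563.7 -114.     0. ]
calc [441.6  25.   11.9] [451.8  36.7   0. ] [441.2  11.1   0. ]
edge [array([ 375.6, -373.8,    0. ]), array([380.3, 137. ,   0. ]), array([383.4, 472.8,   0. ])] [367.1 142.9   0. ]
[[-1.   0.3 -0. ]
 [ 0.3  1.  -0. ]
 [-0.  -0.  -1. ]]
```

```bash
for i in 1; do :; done
python3 -m handwheel '-31 -21 -8 0;-62 -42 -16 0;-93 -63 -24 0;-124 -84 -32 0;-156 -105 -40 0'
python3 -m handwheel '-31 -21 -8 0;-62 -42 -16 0;-93 -63 -24 0;-124 -84 -32 0;-156 -105 -40 0'
python3 -m handwheel '-31 -21 0 0;-62 -42 0 0;-93 -63 0 0;-124 -84 0 0;-156 -105 0 0'
python3 -m handwheel '0 0 0 0;0 0 0 0'
python3 -c "
from h import *
s,im,c=snap('w1');print(s['tcp_pos'],s['ee_rot'],s['t'])"
```

```text
t: 0.52
tcp_pos: [292.2, 484.3, 270.9]
ee_rot: [-0.409, -3.114, 0.002]
ft_force: [0.5, 0.4, 0.1]
grip_width: 85.7
grasp_force: 0.0
t: 0.93
tcp_pos: [415.6, 342.5, 311.2]
ee_rot: [-0.409, -3.114, 0.001]
ft_force: [0.2, 0.3, -0.5]
grip_width: 85.4
grasp_force: 0.0
t: 1.35
tcp_pos: [539.1, 200.9, 310.9]
ee_rot: [-0.409, -3.114, 0.0]
ft_force: [-0.5, 1.3, 0.6]
grip_width: 85.6
grasp_force: 0.0
t: 1.52
tcp_pos: [540.2, 198.6, 310.8]
ee_rot: [-0.422, -3.113, 0.003]
ft_force: [0.0, 0.7, 0.1]
grip_width: 85.3
grasp_force: 0.0
[540.17090266 198.55070374 310.77711905] [-4.21605525e-01 -3.11302991e+00  2.58735746e-03] 1.5167
```

View pics/w1.png

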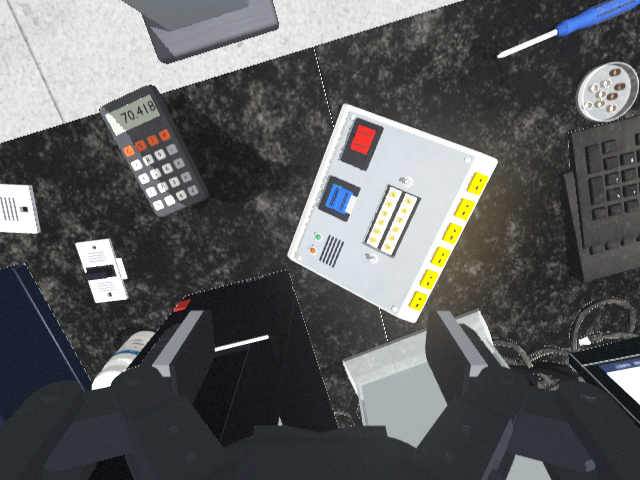

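Wrist view: box with red slide (362,140), blue slide (340,198), pins near (405,181) and (372,258), well (390,220), sockets at the lower right; calculator (155,150), small look-alike (102,270); PC tower bottom front edge from (182,305) to (290,270).

```bash
cat > box.py <<'E'
from h import *
from scipy.optimize import least_squares
def pose(p):
    y=p[2];R=Ro.from_euler('ZY',[y,-np.radians(25)]).as_matrix();return R,np.array([p[0],p[1],64.])
def fitbox(im,c,p0,verb=1):
    hsv=cv2.cvtColor(im,cv2.COLOR_BGR2HSV);R,o=pose(p0)
    def blob(mask,X,rad):
        u=proj(c,R@X+o);n,l,st,ce=cv2.connectedComponentsWithStats(mask.astype(np.uint8)*255)
        k=[i for i in range(1,n) if st[i,4]>60 and np.hypot(*(ce[i]-u))<rad]
        k=max(k,key=lambda i:st[i,4]);cnt=cv2.findContours((l==k).astype(np.uint8),0,2)[0]
        m=cv2.moments(cv2.convexHull(max(cnt,key=cv2.contourArea)));return np.array([m['m10'],m['m01']])/m['m00'],st[k,4]
    H,S,V=cv2.split(hsv);frame=(V<60)|((S>120)&((H<8)|(H>172)|((H>95)&(H<130)))&(V>40))
    yel=(H>22)&(H<35)&(S>150)&(V>120)
    obs=[]
    for nm,m,X in [('blue',frame,(-63,0,7)),('red',frame,(-62,64,7))]:
        X=np.array(X,float);q,a=blob(m,X,40);obs.append((nm,X,q,a))
    res=lambda p:np.concatenate([proj(c,pose(p)[0]@X+pose(p)[1])-q for _,X,q,_ in obs])
    f=least_squares(res,p0)
    if verb:print(f.x,np.degrees(f.x[2]),f.fun.round(2),[(n,q.round(1),a) for n,_,q,a in obs])
    return f.x
E
python3 - <<'E'
from box import *
np.set_printoptions(precision=3,suppress=True)
s=r.get_state();im=cv2.imread('pics/w1.png');c=cam('wrist',s)
o,d=ray(c,(388,220));o=onz(c,(388,220),64)
a=onz(c,(405,181),64);b=onz(c,(372,258),64);v=a-b
p0=[*o[:2],np.arctan2(v[1],v[0])-np.pi/2];print(p0)
p=fitbox(im,c,p0);R,o=pose(p)
for X in [(0,46,11),(0,-46,11),(0,0,0),(-62,0,12),(-62,69,12)]:print(X,proj(c,R@np.array(X)+o),R@np.array(X)+o)
print('tower',onz(c,(182,305),0),onz(c,(290,270),0))
a=cam('scene')
print([tri(a,u,c,w) for u,w in [((318,240),(182,305))]])
E
```

```text
[np.float64(575.7867666615938), np.float64(268.353519844518), np.float64(0.9606089677304799)]
[575.374 272.864   0.956] 54.75551818841046 [ 0.86 -2.25 -0.82  2.04] [('blue', array([338.7, 198.7]), np.int32(461)), ('red', array([362.6, 139.2]), np.int32(477))]
(0, 46, 11) [407.572 178.335] [535.123 295.613  73.969]
(0, -46, 11) [373.032 257.681] [610.259 242.523  73.969]
(0, 0, 0) [391.983 218.591] [575.374 272.864  64.   ]
(-62, 0, 12) [338.741 196.869] [540.021 222.831  48.673]
(-62, 69, 12) [362.134 136.102] [483.669 262.649  48.673]
tower [637.694 -20.542   0.   ] [626.991 136.646   0.   ]
[array([622.951,   0.932,  41.653])]
```

```bash
python3 -m handwheel '0 -38 0 0;0 -76 0 0;0 -114 0 0;0 -152 0 0;0 -190 0 0'
python3 -m handwheel '0 -38 10 0;2 -76 20 0;4 -114 40 0;4 -152 60 0;4 -190 80 0'
python3 -m handwheel '0 -20 0 0;0 -40 0 0;0 -40 0 0;0 -40 0 0'|head -3
python3 -c "
from h import *
s,im,c=snap('w2');print(s['tcp_pos'],s['ee_rot'],s['t'])"
```

```text
t: 1.98
tcp_pos: [488.2, 19.9, 310.9]
ee_rot: [-0.402, -3.115, -0.001]
ft_force: [0.5, -0.9, -0.1]
grip_width: 85.3
grasp_force: 0.0
t: 2.4
tcp_pos: [437.1, -159.1, 232.5]
ee_rot: [0.402, 3.114, 0.003]
ft_force: [0.4, 0.2, -0.0]
grip_width: 85.4
grasp_force: 0.0
t: 2.73
tcp_pos: [427.1, -197.8, 232.9]
ee_rot: [-0.409, -3.115, -0.002]
[ 427.1454967  -197.78033255  232.92253697] [-4.09456658e-01 -3.11453145e+00 -1.62127424e-03] 2.7333
```

View pics/w2.png

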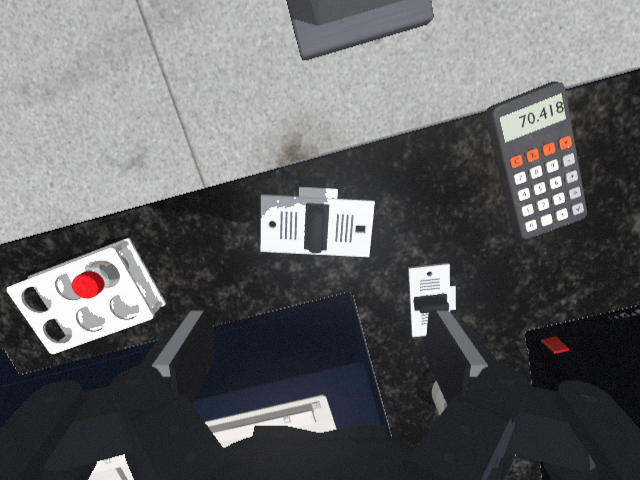

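Cover seen at (318,226): lip at the top (318,192) pointing to the robot, round hole (272,224), slot (361,229), black rib at (317,228); small look-alike at (431,300).

```bash
python3 - <<'E'
from h import *
np.set_printoptions(precision=3,suppress=True)
s=r.get_state();im=cv2.imread('pics/w2.png');c=cam('wrist',s)
g=cv2.cvtColor(im,cv2.COLOR_BGR2GRAY)
def dark(x,y,w):
    p=g[y-w:y+w+1,x-w:x+w+1]<90;yy,xx=np.nonzero(p);return np.array([xx.mean()+x-w,yy.mean()+y-w]),p.sum()
h1,n1=dark(272,224,7);h2,n2=dark(361,229,8)
a=onz(c,h1,5);b=onz(c,h2,5);v=b-a;print(h1,n1,h2,n2,a,b,np.hypot(*v[:2]))
m=np.zeros_like(g);m[190:262,300:332]=(g[190:262,300:332]<75)*255
n,l,st,ce=cv2.connectedComponentsWithStats(m);k=1+st[1:,4].argmax();print(st[k],ce[k],onz(c,ce[k],30))
o=(a+b)/2;yaw=np.arctan2(v[1],v[0])-np.pi/2
R=tool(s);ty=np.arctan2(R[1,1],R[0,1])-np.pi/2
print('origin',o,'yaw',np.degrees(yaw),'tool',np.degrees(ty),'turn about tool z',ty-yaw)
d=np.array([o[0],o[1],0])-s['tcp_pos'];print('tool delta to z=0',R.T@d)
E
```

```text
[272.174 223.739] 23 [359.909 227.955] 44 [ 432.394 -248.9      5.   ] [ 460.218 -161.623    5.   ] 91.60505675042741
[304 204  24  49 958] [315.375 227.296] [ 441.201 -204.465   30.   ]
origin [ 446.306 -205.262    5.   ] yaw -17.6822455863784 tool -14.842737305855726 turn about tool z 0.04955876863276343
tool delta to z=0 [-20.208  -3.753 232.99 ]
```

```bash
python3 -m handwheel '-5 -1 40 0.02;-10 -2 80 0.05;-15 -3 120 0.05;-20 -4 160 0.05;-20 -4 190 0.05' 50 30 | head -3
python3 -m handwheel '0 0 15 0;0 0 29 0;0 0 29 0;0 0 29 0'
python3 -m handwheel '0 0 0 0;0 0 0 0;0 0 0 0;0 0 0 0;0 0 0 0' 0 30
python3 -m handwheel '0 0 0 0;0 0 0 0;0 0 0 0;0 0 -10 0;0 0 -30 0' 
python3 -c "
from h import *
s,im,c=snap('w3');print(s['tcp_pos'],s['ee_rot'],s['t']);cv2.imwrite('pics/w3.png',im)"
```

```text
t: 3.2
tcp_pos: [446.4, -204.3, 39.9]
ee_rot: [-0.479, -3.103, -0.002]
t: 3.53
tcp_pos: [445.7, -205.3, 13.3]
ee_rot: [-0.481, -3.102, -0.002]
ft_force: [0.3, -0.3, -0.0]
grip_width: 50.0
grasp_force: 0.0
t: 3.95
tcp_pos: [446.9, -207.9, 15.4]
ee_rot: [0.487, 3.101, 0.001]
ft_force: [-0.2, 1.5, 6.7]
grip_width: 13.3
grasp_force: 30.9
t: 4.37
tcp_pos: [443.0, -207.1, 43.1]
ee_rot: [-0.487, -3.098, -0.0]
ft_force: [-0.5, -0.4, -1.8]
grip_width: 13.1
grasp_force: 29.9
[ 442.9833276  -207.08139632   43.0845439 ] [-4.87041580e-01 -3.09827769e+00 -4.61004318e-04] 4.3667
```

View pics/w3.png

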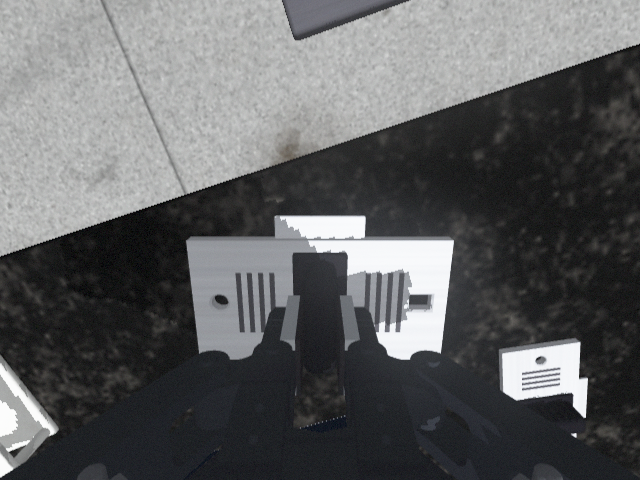

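Cover is held square, holes visible at (221,299) and (419,301), lip (320,227) pointing at the robot. Carry it to above the box.

```bash
python3 -m handwheel '10 10 -30 0;20 25 -60 0;30 45 -90 0;35 70 -120 0;45 100 -150 0' - 30|head -3
python3 -m handwheel '5 38 0 0;10 76 0 0;15 114 0 0;15 152 0 0;15 190 0 0'|head -3
python3 -m handwheel '0 38 0 0;0 76 0 0;-5 114 0 0;-12 152 0 0;-20 190 0 0'|head -3
python3 -m handwheel '-10 20 0 -.12;-24 39 0 -.24;-24 39 0 -.36;-24 39 0 -.48;-24 39 0 -.6'|head -3
python3 -m handwheel '0 0 0 -.12;0 0 0 -.24;0 0 0 -.36;0 0 0 -.48;0 0 0 -.6'|head -3
python3 -m handwheel '0 0 0 -.07;0 0 0 -.07;0 0 0 -.07'
python3 -c "
from h import *
s,im,c=snap('w4');print(s['tcp_pos'],s['ee_rot'],s['q'],s['t'])"
```

```text
t: 4.83
tcp_pos: [432.5, -101.1, 194.0]
ee_rot: [0.494, 3.102, -0.001]
t: 5.25
tcp_pos: [476.7, 86.6, 192.9]
ee_rot: [-0.488, -3.103, -0.002]
t: 5.67
tcp_pos: [554.3, 261.4, 192.4]
ee_rot: [-0.487, -3.103, 0.001]
t: 6.08
tcp_pos: [589.3, 289.1, 192.0]
ee_rot: [0.46, -3.107, 0.003]
t: 6.5
tcp_pos: [588.9, 288.7, 192.4]
ee_rot: [1.357, -2.832, 0.001]
t: 6.75
tcp_pos: [589.1, 288.9, 192.5]
ee_rot: [1.444, -2.789, 0.001]
ft_force: [0.6, 0.0, -1.9]
grip_width: 12.5
grasp_force: 29.9
[589.10420644 288.91001367 192.48128713] [ 1.44430111e+00 -2.78903163e+00  5.59621488e-04] [-0.71680612  0.43549719  0.25703375  1.62673852 -0.12049338  1.0957479
  2.09899903] 6.75
```

View pics/w4.png

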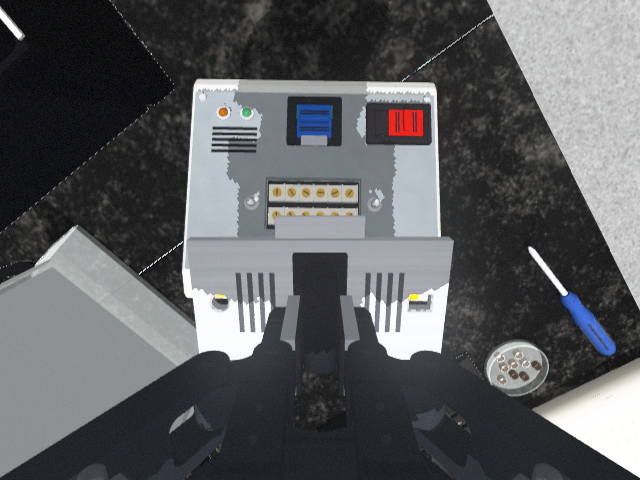

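Wrist view: yaw aligned; pins at about (252,201) and (375,201), blue frame (314,120), red frame (398,123); cover in hand covers the lower part.

```bash
python3 - <<'E'
from box import *
np.set_printoptions(precision=3,suppress=True)
s=r.get_state();im=cv2.imread('pics/w4.png');c=cam('wrist',s)
p=fitbox(im,c,[575.4,272.9,.956]);R,o=pose(p)
P=lambda *X:proj(c,R@np.array(X,float)+o)
for X in [(0,46,0),(0,46,11),(0,-46,0),(0,-46,11),(-82,20.5,7),(-82,-20.5,7),(-44,20.5,7),(-78,40,7),(-46,88,7),(-46,40,7)]:print(X,P(*X))
t=tool(s);print('tool yaw of -x',np.degrees(np.arctan2(-t[1,0],-t[0,0])))
z=cv2.resize(im[85:235,190:440],None,fx=3.2,fy=3.2,interpolation=cv2.INTER_CUBIC)
for X in [(0,46,0),(0,46,11),(0,-46,0),(0,-46,11),(-82,20.5,7),(-82,-20.5,7),(-44,20.5,7),(-78,40,7),(-46,88,7),(-46,40,7)]:
    u=(P(*X)-[190,85]+.5)*3.2;cv2.drawMarker(z,(int(u[0]),int(u[1])),(255,0,255),0,9)
cv2.imwrite('pics/w4z.png',z)
E
```

```text
[580.578 267.442   0.939] 53.78506775865484 [-0.47 -0.01  0.47  0.04] [('blue', array([314. , 120.8]), np.int32(2262)), ('red', array([397.9, 123.6]), np.int32(2225))]
(0, 46, 0) [373.35  205.849]
(0, 46, 11) [375.681 202.301]
(0, -46, 0) [250.621 203.712]
(0, -46, 11) [247.885 200.069]
(-82, 20.5, 7) [340.913  97.588]
(-82, -20.5, 7) [286.942  96.569]
(-44, 20.5, 7) [340.479 145.428]
(-78, 40, 7) [366.557 103.027]
(-46, 88, 7) [430.692 144.514]
(-46, 40, 7) [366.58  143.344]
tool yaw of -x 54.77110660438886
```

View pics/w4z.png

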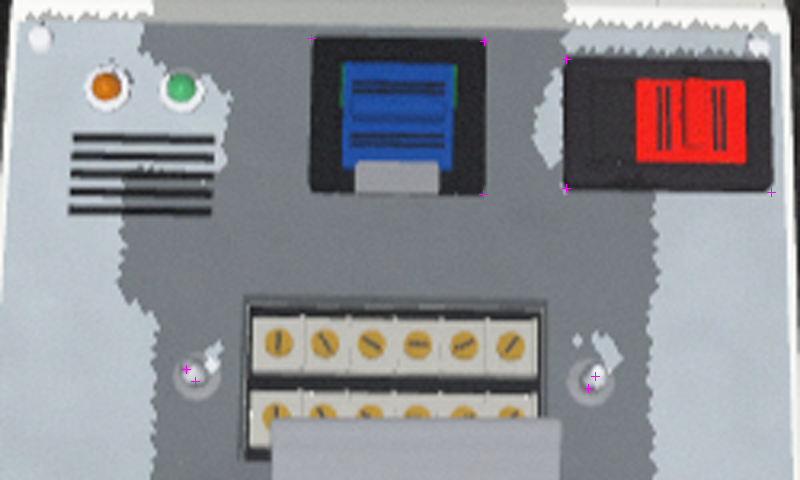

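Zoom: model markers fit both frames; pin collars at zoom (197,376) and (590,382) sit ~1.2 mm lower on the slope than predicted. Now pre-tilt the cover by pressing it onto the box's upper edge, clear of the pins.

```bash
python3 -m handwheel '-4 -5.5 30 0;-4 -5.5 60 0;-4 -5.5 82 0;-4 -5.5 88 0;-4 -5.5 88 0' - 20
python3 -m handwheel '0 0 1.5 0;0 0 3 0;0 0 4.5 0;0 0 6 0;0 0 6 0'
python3 -m handwheel '0 0 1 0;0 0 2 0;0 0 3 0;0 0 4 0;0 0 4 0'
```

```text
t: 7.22
tcp_pos: [594.6, 288.9, 102.9]
ee_rot: [1.445, -2.784, 0.001]
ft_force: [-0.3, 0.5, -0.5]
grip_width: 13.3
grasp_force: 29.9
t: 7.63
tcp_pos: [597.1, 290.2, 100.4]
ee_rot: [-1.447, 2.786, 0.0]
ft_force: [-0.6, -0.6, 3.2]
grip_width: 12.8
grasp_force: 30.4
t: 8.05
tcp_pos: [597.2, 290.1, 100.1]
ee_rot: [-1.447, 2.787, 0.002]
ft_force: [-7.4, -3.2, 17.9]
grip_width: 13.0
grasp_force: 32.5
```

```bash
python3 -m handwheel '0 0 0 0;0 0 1 0;0 0 2 0;0 0 2 0' 0 20
python3 -m handwheel '0 0 1 0;0 0 2 0;0 0 2 0'
cat > tilt.py <<'E'
from h import *
s,im,c=snap(__import__('sys').argv[1])
g=cv2.cvtColor(im,cv2.COLOR_BGR2GRAY);print(s['t'],s['tcp_pos'].round(1))
E
python3 tilt.py w5
```

```text
t: 8.38
tcp_pos: [597.2, 290.1, 100.0]
ee_rot: [-1.447, 2.787, 0.003]
ft_force: [-10.6, -4.7, 26.6]
grip_width: 13.4
grasp_force: 33.5
t: 8.63
tcp_pos: [597.2, 290.1, 99.9]
ee_rot: [-1.447, 2.787, 0.004]
ft_force: [-13.0, -6.3, 33.2]
grip_width: 13.2
grasp_force: 34.4
8.6333 [597.2 290.1  99.9]
```

View pics/w5.png

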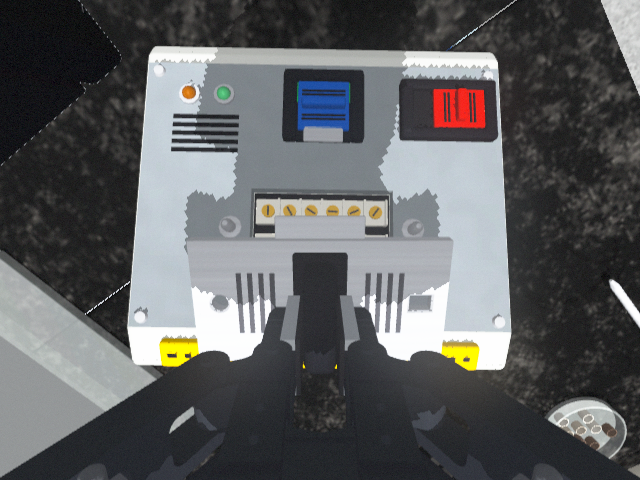

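The cover is in place over the crest but has not tilted (still horizontal, force 33 N, lever too short). I'll instead press its upper edge on the box's front lower edge, where the lever is long and nothing is beneath it.

```bash
python3 -m handwheel '0 0 -20 0;0 0 -40 0;20 0 -40 0;60 0 -40 0;100 0 -40 0' 0 20
python3 -m handwheel '30 0 0 0;43 0 20 0;43 0 50 0;43 0 70 0;43 0 70 0' 0 20
python3 -m handwheel '0 0 3 0;0 0 6 0;0 0 9 0;0 0 12 0;0 0 12 0'
```

```text
t: 9.1
tcp_pos: [538.9, 209.0, 131.6]
ee_rot: [-1.451, 2.783, 0.0]
ft_force: [0.5, -2.2, -2.3]
grip_width: 13.1
grasp_force: 29.9
t: 9.52
tcp_pos: [509.8, 170.9, 56.9]
ee_rot: [1.443, -2.781, -0.001]
ft_force: [-1.0, -0.4, -1.5]
grip_width: 13.0
grasp_force: 29.9
t: 9.93
tcp_pos: [514.3, 173.0, 49.0]
ee_rot: [-1.448, 2.787, -0.0]
ft_force: [0.2, -0.3, -1.3]
grip_width: 13.2
grasp_force: 29.9
```

```bash
python3 -m handwheel '0 0 2 0;0 0 4 0;0 0 6 0' 6 20
python3 -m handwheel '0 0 2 0;0 0 4 0;0 0 6 0;0 0 6 0'
python3 -m handwheel '0 0 2 0;0 0 4 0;0 0 6 0;0 0 6 0'
```

```text
t: 10.18
tcp_pos: [514.2, 172.8, 42.9]
ee_rot: [-1.448, 2.787, 0.0]
ft_force: [-0.1, -0.6, -1.4]
grip_width: 13.3
grasp_force: 29.9
t: 10.52
tcp_pos: [513.5, 172.5, 36.2]
ee_rot: [1.448, -2.787, -0.0]
ft_force: [0.0, -0.5, -1.1]
grip_width: 13.1
grasp_force: 29.9
t: 10.85
tcp_pos: [514.0, 172.8, 30.6]
ee_rot: [-1.448, 2.788, 0.0]
ft_force: [-0.2, -0.1, 0.4]
grip_width: 12.9
grasp_force: 30.1
```

```bash
python3 tilt.py w6
```

```text
10.85 [514.  172.8  30.6]
```

View pics/w6.png

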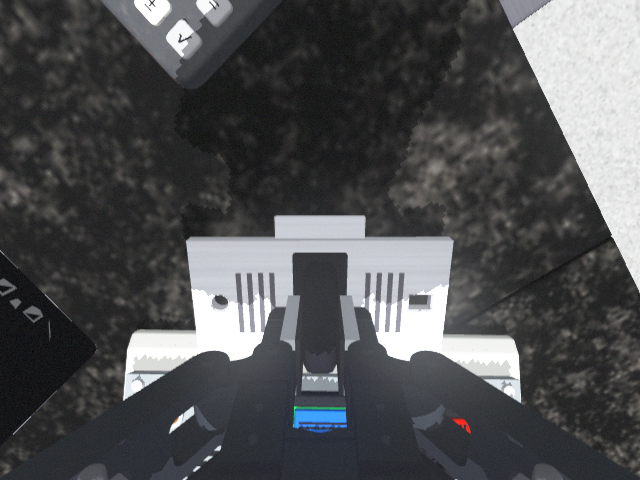

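Cover still horizontal in hand (holes (221,299),(419,301)), its front edge just over the box's rounded front bezel (row ~335). Keep pressing.

```bash
python3 -m handwheel '0 0 2 0;0 0 3 0;0 0 4 0;0 0 4 0'
python3 -m handwheel '0 0 2 0;0 0 3 0;0 0 4 0;0 0 4 0'
cat > holes.py <<'E'
from h import *
import sys
s,im,c=snap(sys.argv[1]);g=cv2.cvtColor(im,cv2.COLOR_BGR2GRAY)
print(s['t'],s['tcp_pos'].round(1),s['ft_force'].round(1))
# rib outline and plate edges along columns 205 and 435
for x in (205,212,428,436):
    col=g[:,x].astype(int);d=np.abs(np.diff(col));print(x,[(int(i),int(d[i])) for i in np.nonzero(d>25)[0] if 180<i<360])
E
python3 holes.py w7
```

```text
t: 11.23
tcp_pos: [513.3, 171.9, 28.2]
ee_rot: [1.446, -2.786, -0.001]
ft_force: [-5.9, -2.8, 12.3]
grip_width: 13.0
grasp_force: 32.1
t: 11.57
tcp_pos: [512.3, 170.4, 23.9]
ee_rot: [1.444, -2.784, -0.0]
ft_force: [-6.8, -4.1, 13.2]
grip_width: 13.1
grasp_force: 33.6
11.5667 [512.3 170.4  23.9] [-6.8 -4.1 13.2]
205 [(242, 68), (243, 41), (244, 31), (295, 41), (351, 176)]
212 [(242, 49), (243, 31), (244, 31), (296, 38), (304, 42), (305, 40), (314, 48), (350, 170)]
428 [(241, 47), (242, 39), (243, 44), (288, 37), (300, 57), (301, 31), (315, 39), (316, 34), (350, 152)]
436 [(241, 41), (242, 44), (243, 45), (287, 43), (351, 123), (352, 35)]
```

```bash
python3 -m handwheel '-1 0 2 0;-2 0 4 0;-3 0 5 0;-3 0 5 0'
python3 -m handwheel '-1 0 2 0;-2 0 4 0;-2 0 5 0;-2 0 5 0'
python3 holes.py w8
```

```text
t: 11.95
tcp_pos: [512.1, 170.2, 21.2]
ee_rot: [1.439, -2.778, -0.001]
ft_force: [-16.0, -9.3, 35.6]
grip_width: 13.0
grasp_force: 37.8
t: 12.28
tcp_pos: [513.2, 171.7, 18.9]
ee_rot: [1.438, -2.777, -0.002]
ft_force: [-22.5, -12.6, 54.1]
grip_width: 13.5
grasp_force: 46.4
12.2833 [513.2 171.7  18.9] [-22.5 -12.6  54.1]
205 [(241, 32), (242, 66), (243, 49), (299, 33), (351, 172)]
212 [(241, 26), (242, 53), (243, 47), (300, 34), (303, 148), (310, 29), (311, 27), (317, 48), (350, 169)]
428 [(240, 27), (241, 68), (242, 49), (298, 32), (300, 127), (313, 41), (314, 29), (316, 43), (350, 156)]
436 [(240, 31), (241, 82), (242, 42), (292, 34), (351, 123), (352, 36)]
```

View pics/w8.png

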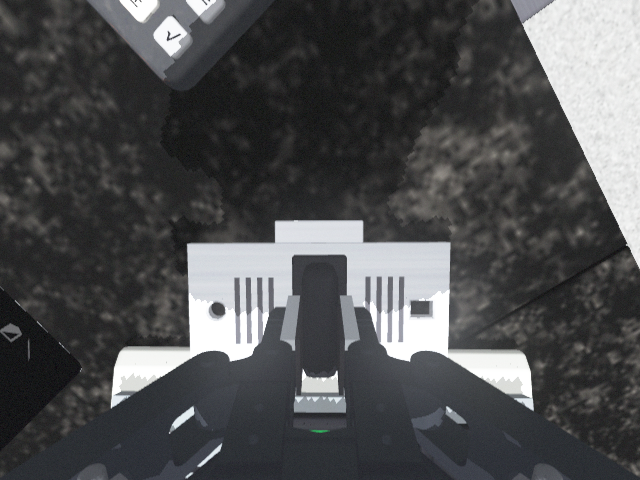

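```bash
cat > pnp.py <<'E'
from h import *
np.set_printoptions(precision=2,suppress=True)
O=np.array([(0,-46,6),(0,46,6),(-30,-58,6),(-30,58,6),(-40,-20,2.5),(-40,20,2.5)],float)
def cover_in_tool(px,s):
    m=cams.camera_model('wrist');ok,rv,tv=cv2.solvePnP(O,np.array(px,float),np.array(m['mtx']),None)
    T=np.eye(4);T[:3,:3]=cv2.Rodrigues(rv)[0];T[:3,3]=tv[:,0]
    T=np.array(m['T_tool_cam'])@T;R=T[:3,:3]
    e=cv2.projectPoints(O,rv,tv,np.array(m['mtx']),None)[0][:,0]-px
    # tilt: cover x vs tool -x, up = -tool z
    print('origin in tool',T[:3,3],'tilt deg',np.degrees(np.arctan2(-R[2,0],-R[0,0])),'yaw',np.degrees(np.arctan2(R[0,1],R[1,1])),'roll',np.degrees(R[2,1]),'err',np.abs(e).max())
    return T
E
python3 - <<'E'
from pnp import *
cover_in_tool([(221,299),(419,301),(188,238),(453,238),(275,216),(365,216)],None)
cover_in_tool([(217,309),(421,308),(188,243),(450,242),(276,220.5),(363,220.5)],None)
E
```

```text
origin in tool [ 1.26  0.36 18.35] tilt deg -1.2576767406959557 yaw 0.11883182065470332 roll -0.9158025866226995 err 1.3601695172817188
origin in tool [-1.61  0.12 12.3 ] tilt deg 12.833838190082604 yaw -0.12363361497738308 roll 0.9387176817299066 err 0.8903287921621654
```

Cover is now tilted ~13° in the grip (holes (217,309),(421,308), lip (320,220), lip touching the worktop). That is enough: the pins will bring it flat. Lift, go uphill of the pins and measure both in one picture.

```bash
python3 -m handwheel '0 0 -30 0;0 0 -60 0;0 0 -90 0;-30 0 -102 0;-62 0 -102 0'|head -3
python3 -m handwheel '-30 0 0 0;-60 0 0 0;-100 0 0 0;-100 0 0 0;-100 0 0 0'
cat > meas.py <<'E'
from box import *
from pnp import *
import sys
s,im,c=snap(sys.argv[1]);g=cv2.cvtColor(im,cv2.COLOR_BGR2GRAY)
print(s['t'],s['tcp_pos'],s['ft_force'],'yaw',np.degrees(np.arctan2(-tool(s)[1,0],-tool(s)[0,0])))
p=fitbox(im,c,[580.6,267.4,.939]);R,o=pose(p);P=lambda *X:proj(c,R@np.array(X,float)+o)
for y in (-46,46):
    u=P(0,y,0);x0,y0=(u-22).astype(int);roi=cv2.resize(g[y0:y0+44,x0:x0+44],None,fx=4,fy=4,interpolation=cv2.INTER_CUBIC)
    h=cv2.HoughCircles(roi,cv2.HOUGH_GRADIENT,1,30,param1=60,param2=14,minRadius=28,maxRadius=60)
    print('pin',y,'pred foot',u,'tip',P(0,y,11),'hough',None if h is None else [(q[:2]/4-.375+[x0,y0]).tolist()+[q[2]/4] for q in h[0][:3]])
for x in (200,203,215,218,221,418,421,424,437,440):
    d=np.diff(g[:,x].astype(int));print(x,[(int(i),int(d[i])) for i in np.nonzero(abs(d)>22)[0] if 215<i<350])
for y in (308,312,316):
    d=np.diff(g[y].astype(int));print('row',y,[(int(i),int(d[i])) for i in np.nonzero(abs(d)>22)[0] if 150<i<240 or 400<i<490])
E
python3 meas.py w9
```

```text
t: 12.75
tcp_pos: [555.3, 226.2, 119.2]
ee_rot: [-1.438, 2.785, -0.001]
t: 13.17
tcp_pos: [609.7, 313.0, 113.7]
ee_rot: [1.455, -2.784, -0.002]
ft_force: [-1.0, -0.7, -0.1]
grip_width: 13.3
grasp_force: 37.0
13.1667 [609.66 312.96 113.69] [-1.04 -0.72 -0.09] yaw 55.16381707143096
[580.91 267.5    0.94] 53.78748564637849 [-0.73 -0.02  0.73  0.09] [('blue', array([318.2,  55.1]), np.int32(4799)), ('red', array([439. ,  60.1]), np.int32(4702))]
pin -46 pred foot [225.84 173.82] tip [220.39 166.66] hough [[226.75, 170.25, np.float32(10.95)], [229.0, 161.0, np.float32(8.8)], [219.25, 171.75, np.float32(13.1)]]
pin 46 pred foot [403.09 178.17] tip [408.41 171.31] hough [[404.5, 174.75, np.float32(10.6)], [396.0, 184.25, np.float32(13.475)], [396.25, 165.0, np.float32(12.325)]]
200 [(242, 29), (243, 23), (295, 60)]
203 [(242, 31), (243, 23), (299, 55)]
215 [(242, 35), (308, -43), (309, -49), (312, 40), (313, 24), (316, 31), (317, 30), (319, 34), (349, -69)]
218 [(242, 25), (243, 25), (299, 47), (301, -49), (308, -38), (309, -46), (313, 25), (314, 33), (317, 38), (318, 23), (319, 37), (349, 
[... 531 characters left out ...]
239, -31), (240, -33), (292, 52)]
440 [(290, 50)]
row 308 [(156, 24), (157, 33), (170, 47), (189, 28), (208, -100), (224, 31), (225, 41), (229, -54), (230, 56), (234, -121), (235, -44), (239, 24), (401, 23), (403, 117), (410, -58), (424, 28), (425, -81), (432, 87)]
row 312 [(188, 32), (189, 166), (208, -59), (209, -38), (213, -39), (214, -25), (224, 46), (225, 101), (226, 23), (234, -38), (235, -83), (239, 86), (402, 50), (403, 69), (408, -23), (410, -69), (423, 79), (428, -49), (429, -64), (432, 63)]
row 316 [(188, 27), (189, 162), (211, -55), (220, 23), (221, 23), (222, 28), (234, -37), (235, -86), (239, 40), (402, 49), (403, 71), (408, -29), (409, -25), (410, -65), (432, 64), (448, -167)]
```

```bash
python3 -m handwheel '30 -1 0 .012;67 -2 0 .024;67 -2 10 .024;67 -2 19 .024;67 -2 19 .024'
python3 -m handwheel '0 0 0 0;-1.5 0 3 0;-3 0 6 0;-4 0 9 0;-4 0 9 0'
python3 -m handwheel '0 0 0 0;-1 0 2 0;-2 0 4 0;-2 0 4 0'
```

```text
t: 13.63
tcp_pos: [571.1, 250.9, 93.8]
ee_rot: [1.409, -2.803, 0.0]
ft_force: [-0.2, 0.5, -0.9]
grip_width: 13.2
grasp_force: 37.0
t: 14.05
tcp_pos: [575.4, 257.5, 86.1]
ee_rot: [1.416, -2.804, -0.0]
ft_force: [-0.6, -0.1, -1.0]
grip_width: 13.1
grasp_force: 37.0
t: 14.38
tcp_pos: [577.1, 258.3, 83.1]
ee_rot: [-1.414, 2.805, -0.0]
ft_force: [-0.3, -0.5, 1.3]
grip_width: 13.4
grasp_force: 37.4
```

```bash
python3 -m handwheel '0 0 1.5 0;0 0 3 0;0 0 3 0;0 0 3 0'
python3 -m handwheel '0 0 1.5 0;0 0 3 0;0 0 3 0;0 0 3 0'
python3 holes.py w10
```

```text
t: 14.72
tcp_pos: [577.5, 258.5, 82.3]
ee_rot: [-1.413, 2.804, 0.001]
ft_force: [-3.6, -0.8, 9.4]
grip_width: 13.4
grasp_force: 38.8
t: 15.05
tcp_pos: [577.8, 260.6, 80.8]
ee_rot: [-1.413, 2.801, 0.004]
ft_force: [-5.3, 0.7, 11.6]
grip_width: 13.6
grasp_force: 39.3
15.05 [577.8 260.6  80.8] [-5.3  0.7 11.6]
205 [(189, 70), (190, 82), (193, 89), (194, 27), (197, 27), (198, 50), (199, 33), (202, 74), (203, 33), (207, 52), (208, 26), (211, 72), (212, 32), (215, 35), (216, 58), (220, 61), (221, 26), (224, 32), (225, 56), (229, 61), (230, 30), (242, 34), (298, 47), (351, 171)]
212 [(189, 69), (190, 80), (193, 86), (194, 67), (197, 34), (198, 83), (199, 59), (202, 72), (203, 37), (206, 34), (207, 61), (211, 70), (212, 31), (215, 30), (216, 56), (220, 61), (221, 27), (224, 33), (225, 53), (229, 60), (230, 29), (242, 30), (300, 42), (302, 53), (303, 46), (316, 49), (319, 30), (350, 167)]
428 [(212, 35), (213, 40), (242, 27), (294, 45), (300, 43), (307, 51), (312, 31), (313, 37), (317, 47), (350, 148)]
436 [(212, 41), (213, 33), (242, 27), (287, 44), (351, 126), (352, 28)]
```

```bash
python3 -m handwheel '0 0 1.5 0;0 0 3 0;0 0 3 0;0 0 3 0'
python3 -m handwheel '0 0 1.5 0;0 0 3 0;0 0 3 0;0 0 3 0'
```

```text
t: 15.43
tcp_pos: [577.4, 261.0, 77.2]
ee_rot: [-1.415, 2.8, 0.005]
ft_force: [-5.3, -0.6, 11.7]
grip_width: 13.2
grasp_force: 44.2
t: 15.77
tcp_pos: [577.4, 261.1, 76.6]
ee_rot: [-1.415, 2.801, 0.006]
ft_force: [-9.7, -2.2, 23.7]
grip_width: 13.2
grasp_force: 48.7
```

```bash
cat > wid.py <<'E'
from h import *
import sys
if len(sys.argv)>2: s,im,c=snap(sys.argv[1])
else: im=cv2.imread(f'pics/{sys.argv[1]}.png')
g=cv2.GaussianBlur(cv2.cvtColor(im,cv2.COLOR_BGR2GRAY),(1,5),0).astype(float)
d=np.abs(np.diff(g,axis=1));m=cams.camera_model('wrist');T=np.array(m['T_tool_cam'])
out=[]
for v in range(248,345,6):
    L=172+d[v,172:200].argmax();Rr=440+d[v,440:462].argmax()
    if d[v,L]<15 or d[v,Rr]<15: continue
    w=Rr-L;z=367*116/w;X=T@[0,(v-244)/367*z,z,1];out.append((v,L,Rr,d[v,L],d[v,Rr],X[0],X[2]))
out=np.array(out);print(out[:,[0,1,2]].astype(int).tolist())
k=np.abs(out[:,2]-out[:,1]-np.median(out[:,2]-out[:,1]))<6;f=np.polyfit(out[k,5],out[k,6],1);print('tilt',np.degrees(np.arctan(f[0])),'top Z at X=0',f[1],k.sum())
E
for n in w3 w8 w9; do python3 wid.py $n;done; python3 wid.py w11 1
```

```text
[[248, 186, 452], [254, 187, 451], [260, 187, 451], [266, 188, 450], [272, 189, 449], [278, 189, 449], [284, 190, 448], [290, 191, 447], [296, 192, 447], [302, 192, 446], [308, 193, 445], [314, 194, 444], [320, 194, 444], [326, 195, 443], [332, 196, 442], [338, 196, 442], [344, 197, 441]]
tilt -0.21755018408169577 top Z at X=0 9.466553486536395 9
[[248, 186, 449], [254, 186, 449], [260, 187, 449], [266, 187, 449], [272, 187, 449], [278, 187, 449], [284, 187, 448], [290, 187, 449], [296, 188, 448], [302, 188, 448], [308, 188, 448], [314, 188, 448], [320, 188, 448], [326, 189, 448], [332, 189, 448], [338, 189, 447], [344, 189, 447]]
tilt 13.48406295883279 top Z at X=0 4.6493637155028384 17
[[248, 187, 450], [272, 188, 449], [278, 188, 449], [284, 188, 452], [290, 189, 449], [296, 188, 449], [302, 188, 458], [308, 189, 448], [314, 189, 448], [320, 189, 448], [326, 189, 448], [332, 189, 448], [338, 190, 448], [344, 190, 447]]
tilt 12.860443110287084 top Z at X=0 4.837153002647451 13
[[248, 180, 448], [254, 178, 448], [260, 181, 448], [278, 190, 448], [284, 190, 445], [290, 192, 449], [296, 190, 449], [302, 189, 449], [308, 189, 449], [314, 189, 449], [320, 189, 449], [326, 190, 449], [332, 189, 449], [338, 189, 449], [344, 189, 449]]
tilt 21.6819095043501 top Z at X=0 5.301763318619337 12
```

```bash
python3 -m handwheel '0 0 -5 0;0 0 -5 0' 
python3 -m handwheel '0 0 0 0;0 0 0 0;0 0 0 0;0 0 -15 0;0 0 -45 0' 50 20
python3 -m handwheel '25 0 -20 0;45 0 -20 0;45 0 -20 0;45 0 -20 0' |head -3
cat > seat.py <<'E'
from box import *
import sys
np.set_printoptions(precision=1,suppress=True)
s,im,c=snap(sys.argv[1]);g=cv2.cvtColor(im,cv2.COLOR_BGR2GRAY)
p=[579.9,266.4,.939];R,o=pose(p)
print(s['t'],s['tcp_pos'],s['ft_force'])
for n,X in [('lipend',(-40,0,2.5)),('edge',(-30,0,6)),('cL-',(-30,58,6)),('cR-',(-30,-58,6)),('cL+',(30,58,6)),('cR+',(30,-58,6)),('pinL',(0,46,11)),('pinR',(0,-46,11)),('rib-',(-22,0,30)),('rib+',(22,0,30)),('ridgeB',(-62,0,12)),('ridgeR',(-62,69,12))]:
    print(n,proj(c,R@np.array(X,float)+o))
try: fitbox(im,c,p)
except Exception as e: print('fit',e)
E
python3 seat.py w12
```

```text
t: 15.98
tcp_pos: [577.0, 261.2, 77.8]
ee_rot: [-1.415, 2.8, 0.005]
ft_force: [-0.8, 4.0, 2.6]
grip_width: 13.3
grasp_force: 44.7
t: 16.4
tcp_pos: [572.8, 255.1, 115.6]
ee_rot: [1.408, -2.795, 0.003]
ft_force: [-0.6, -0.1, 0.3]
grip_width: 49.9
grasp_force: 0.0
t: 16.73
tcp_pos: [549.6, 219.6, 140.2]
ee_rot: [1.41, -2.806, 0.001]
16.7333 [549.6 219.6 140.2] [ 0.1  0.7 -0.6]
lipend [324.3 274.8]
edge [324.4 289.5]
cL- [410.8 288.9]
cR- [238.2 290. ]
cL+ [414.4 381.8]
cR+ [236.2 382.9]
pinL [395.9 335.6]
pinR [254.  336.5]
rib- [324.9 302.5]
rib+ [325.6 378.1]
ridgeB [324.1 241.1]
ridgeR [427.6 240.3]
[577.1 269.7   1. ] 55.0802991971172 [ 3.5 -0.  -3.5 -0.2] [('blue', array([324.7, 242.1]), np.int32(1375)), ('red', array([425.8, 241.1]), np.int32(1057))]
```

```bash
python3 - <<'E'
from h import *
im=cv2.imread('pics/w12.png');g=cv2.cvtColor(im,cv2.COLOR_BGR2GRAY).astype(int)
for x in (245,255,265,275,290,315,324,333,355,370,385,395,405):
    d=np.diff(g[:,x]);print('col',x,[(int(i),int(d[i])) for i in np.nonzero(abs(d)>12)[0] if 262<i<345])
for y in range(292,350,6):
    d=np.diff(g[y]);print('row',y,[(int(i),int(d[i])) for i in np.nonzero(abs(d)>12)[0] if 225<i<262 or 385<i<425])
E
```

```text
col 245 [(263, 92), (264, 39), (266, -53), (267, -92), (269, 72), (270, 62), (271, 14), (272, -39), (273, -68), (274, -39), (275, 19), (276, 85), (277, 41), (280, -31), (281, -42), (287, 47), (288, 53), (298, -62), (299, -42), (321, -22), (322, -16)]
col 255 [(263, 83), (264, 41), (266, -50), (267, -92), (269, 72), (270, 57), (271, 16), (272, -33), (273, -75), (274, -35), (275, 18), (276, 86), (277, 37), (279, -29), (280, -45), (287, 48), (288, 52), (297, -15), (298, -102), (299, -65)]
col 265 [(279, -29), (280, -40), (287, 74), (288, 29)]
col 275 [(279, -34), (280, -37), (287, 71), (288, 30)]
col 290 [(279, -29), (280, -36), (287, 85), (288, 15)]
col 315 [(269, -31), (270, -68), (273, 31), (274, 20), (294, -43), (295, -71)]
col 324 [(269, -43), (270, -53), (272, 15), (273, 31), (274, 13), (294, -47), (295, -66)]
col 333 [(269, -18), (270, -38), (271, -39), (272, 45), (273, 52), (278, -31), (291, 37), (293, -28), (294, -50), (295, -79)]
col 355 [(265, 42), (266, 48), (267, 14), (277, -33), (278, -34), (286, 71), (287, 28), (310, -21), (315, 20)]
col 370 [(278, -31), (279, -34), (286,
[... 826 characters left out ...]
47, -51), (259, 20), (260, 145), (391, 50), (404, -34), (405, -29), (416, 32), (417, 59), (418, 45)]
row 322 [(230, 17), (231, 52), (244, -32), (245, -34), (260, 104), (261, 64), (393, 43), (394, 19), (407, -50), (420, 44), (421, 97)]
row 328 [(228, 54), (242, -38), (243, -30), (260, 36), (261, 134), (395, 23), (396, 43), (409, -18), (410, -28), (411, -20), (423, 40), (424, 100)]
row 334 [(226, 17), (239, -14), (240, -53), (260, 22), (261, 139), (397, 14), (398, 49), (412, -16), (413, -52)]
row 340 [(237, -14), (238, -58), (260, 47), (261, 128), (400, 44), (401, 17), (415, -38), (416, -27)]
row 346 [(236, -88), (259, 19), (260, 150), (402, 72), (414, -28), (415, -13), (417, -32), (418, -21)]
```

```bash
python3 - <<'E'
from box import *
np.set_printoptions(precision=1,suppress=True)
s=r.get_state();c=cam('wrist',s);hsv=None
im=cv2.imread('pics/w12.png');g=cv2.cvtColor(im,cv2.COLOR_BGR2GRAY).astype(int)
for x in (300,324,345): 
    d=np.diff(g[:,x]);print('col',x,[(int(i),int(d[i])) for i in np.nonzero(abs(d)>12)[0] if 205<i<268])
for x in (400,425,440):
    d=np.diff(g[:,x]);print('col',x,[(int(i),int(d[i])) for i in np.nonzero(abs(d)>12)[0] if 205<i<268])
R,o=pose([579.9,266.4,.939])
for ph in (0,2,5,8):
    A=Ro.from_euler('y',ph,degrees=True).as_matrix()
    q=lambda x,z:proj(c,R@(A@np.array([x-30,0,z],float)+[30,0,0])+o)[1]
    print(ph,'edge bot/top',q(-30,0),q(-30,6),'lip',q(-40,0),q(-40,2.5))
P=lambda *X:proj(c,R@np.array(X,float)+o)
print('blue frame',P(-82,0,7),P(-44,0,7),'red',P(-78,64,7),P(-46,64,7))
E
```

```text
col 300 [(206, -26), (207, -30), (212, -25), (213, -46), (214, -18), (267, 94)]
col 324 [(206, -29), (207, -25), (212, -30), (213, -50), (221, 23), (222, 25), (229, -14), (230, -20), (231, 17), (232, -18), (233, -18), (234, 18), (238, 19), (243, -16), (248, -19), (249, -21), (250, 20), (253, 23), (257, 25), (258, 35), (259, 41)]
col 345 [(206, -26), (207, -33), (212, -32), (213, -36), (266, 99), (267, 43)]
col 400 [(212, -35), (213, -37), (217, -21), (218, -37), (219, -13), (264, 85), (265, 45)]
col 425 [(211, -33), (212, -36), (217, -27), (218, -46), (226, 22), (228, 15), (255, -25), (256, -20), (263, 36), (264, 73), (265, 32)]
col 440 [(213, -35), (214, -41), (217, -30), (218, -44), (225, 13), (226, 29), (255, -38), (263, 35), (264, 77), (265, 30)]
0 edge bot/top 288.01948855679615 287.9223988443048 lip 273.43406739091984 273.2502899514177
2 edge bot/top 288.04015994745544 288.259917612637 lip 273.31699425542394 273.25946306668556
5 edge bot/top 288.27691875029524 288.98681947453804 lip 273.3750770995791 273.51408805708525
8 edge bot/top 288.7684319671818 289.98592410262927 lip 273.7246150587096 274.0687818014975
blue frame [322.6 211.6] [323. 267.] red [416.2 216.8] [418.  263.5]
```

Numbers show the cover's edges at rows 287/273 as predicted for flat seating. I'll confirm by pressing on the rib with closed fingers.

```bash
python3 -m handwheel '-20 0 0 0;-44 0 0 0;-44 0 20 0;-44 0 36 0;-44 0 36 0' 0 20
python3 -m handwheel '0 0 2 0;0 0 4 0;0 0 6 0;0 0 8 0;0 0 8 0'
python3 -m handwheel '0 0 2 0;0 0 4 0;0 0 4 0;0 0 4 0'
```

```text
t: 17.2
tcp_pos: [573.0, 257.6, 99.7]
ee_rot: [1.414, -2.796, 0.0]
ft_force: [-1.3, -0.3, -1.1]
grip_width: 0.1
grasp_force: 0.0
t: 17.62
tcp_pos: [576.2, 257.4, 97.1]
ee_rot: [-1.414, 2.805, 0.0]
ft_force: [-0.9, 0.0, -0.5]
grip_width: -0.3
grasp_force: 0.0
t: 17.95
tcp_pos: [576.7, 257.6, 96.2]
ee_rot: [-1.414, 2.804, 0.001]
ft_force: [-4.7, -2.4, 12.3]
grip_width: -0.5
grasp_force: 6.6
```

Contact at 96.7 mm against 97.4 predicted: the cover is fully down. Now the blue slide.

```bash
python3 -m handwheel '0 0 -25 0;30 0 -25 0;71 0 -25 0;71 0 15 0;71 0 49 0'
python3 -m handwheel '0 0 0 0;-2 0 -1 0;-4 0 -2 0;-6 0 -3 0;-8 0 -4 0'
python3 -m handwheel '-2 0 -1 0;-4 0 -2 0;-6 0 -3 0;-8 0 -4 0;-8 0 -4 0'
```

```text
t: 18.37
tcp_pos: [535.7, 198.4, 46.6]
ee_rot: [-1.406, 2.801, -0.0]
ft_force: [0.1, 0.1, -0.5]
grip_width: -0.0
grasp_force: 0.0
t: 18.78
tcp_pos: [541.0, 208.3, 50.2]
ee_rot: [-1.414, 2.8, 0.0]
ft_force: [-0.8, 0.1, -0.6]
grip_width: 0.1
grasp_force: 0.0
t: 19.2
tcp_pos: [543.8, 213.8, 52.2]
ee_rot: [-1.415, 2.804, 0.0]
ft_force: [-0.2, -0.0, 0.1]
grip_width: 0.1
grasp_force: 0.0
```

```bash
python3 -m handwheel '10 0 0 0;17 0 0 0;17 0 5 0;17 0 10 0;17 0 10 0'
python3 -m handwheel '0 0 0 0;-2 0 -1 0;-4 0 -2 0;-6 0 -3 0;-8 0 -4 0'
python3 -m handwheel '-2 0 -1 0;-4 0 -2 0;-6 0 -3 0;-8 0 -4 0;-8 0 -4 0'
python3 seat.py w13
```

```text
t: 19.62
tcp_pos: [532.0, 198.8, 40.4]
ee_rot: [1.413, -2.803, -0.0]
ft_force: [0.1, 0.6, 0.0]
grip_width: 0.3
grasp_force: 0.0
t: 20.03
tcp_pos: [538.4, 206.4, 46.1]
ee_rot: [-1.415, 2.804, 0.0]
ft_force: [-0.9, -1.4, 0.5]
grip_width: -0.3
grasp_force: 0.6
t: 20.45
tcp_pos: [542.1, 211.2, 49.7]
ee_rot: [1.413, -2.803, 0.001]
ft_force: [-3.2, -4.2, 2.3]
grip_width: 0.1
grasp_force: 2.3
20.45 [542.1 211.2  49.7] [-3.2 -4.2  2.3]
lipend [324.1 372.6]
edge [324.4 397.5]
cL- [454.4 397. ]
cR- [194.4 398.1]
cL+ [461.9 544.8]
cR+ [188.8 545.8]
pinL [434.  474.8]
pinR [216.  475.7]
rib- [325.2 437.6]
rib+ [326.  566.3]
ridgeB [324.1 325.5]
ridgeR [480.5 324.8]
[575.2 256.4   0.8] 44.36354850394772 [-3.5 -0.8  3.5  1.2] [('blue', array([344.6, 303. ]), np.int32(190)), ('red', array([475.7, 323.5]), np.int32(2393))]
```

```bash
python3 -m handwheel '-1 0 -.5 0;-2 0 -1 0;-3 0 -1.4 0;-4 0 -1.9 0;-4 0 -1.9 0'
python3 -m handwheel '-1 0 -.5 0;-2 0 -1 0;-3 0 -1.4 0;-4 0 -1.9 0;-4 0 -1.9 0'
```

```text
t: 20.92
tcp_pos: [546.2, 217.3, 52.2]
ee_rot: [-1.415, 2.802, 0.001]
ft_force: [0.7, 0.1, -0.2]
grip_width: -0.1
grasp_force: 0.0
t: 21.33
tcp_pos: [547.8, 219.2, 53.7]
ee_rot: [-1.415, 2.804, 0.0]
ft_force: [0.4, 0.4, 0.6]
grip_width: -0.1
grasp_force: 0.0
```

```bash
python3 -m handwheel '0 0 -20 0;10 0 -50 0;35 0 -70 0;35 0 -70 0;35 0 -70 0'|head -3
cat > slides.py <<'E'
from box import *
import sys
np.set_printoptions(precision=1,suppress=True)
s,im,c=snap(sys.argv[1]);hsv=cv2.cvtColor(im,cv2.COLOR_BGR2HSV);H,S,V=cv2.split(hsv)
R,o=pose([580,266.1,.939]);n=R[:,2]
print(s['t'],s['tcp_pos'])
def ext(name,mask,xr,yr):
    m=np.zeros_like(mask,np.uint8)
    pts=np.array([proj(c,R@np.array([x,y,7.])+o) for x,y in [(xr[0],yr[0]),(xr[0],yr[1]),(xr[1],yr[1]),(xr[1],yr[0])]]).astype(np.int32)
    cv2.fillPoly(m,[pts],1);yy,xx=np.nonzero(m&mask)
    if len(xx)<5: print(name,'none',len(xx));return
    Q=np.array([R.T@(onplane(c,(x,y),o+7*n,n)-o) for x,y in zip(xx,yy)])
    print(name,len(xx),'x',np.percentile(Q[:,0],[1,50,99]),'y',np.percentile(Q[:,1],[1,50,99]))
B=((H>95)&(H<130)&(S>120)&(V>40));Rd=(((H<8)|(H>172))&(S>120)&(V>60));G=((H>40)&(H<90)&(S>90)&(V>40))
ext('blue',B,(-84,-42),(-22,22));ext('greenB',G,(-84,-42),(-22,22));ext('red',Rd,(-80,-44),(38,90));ext('greenR',G,(-80,-44),(38,90))
E
python3 slides.py w14
python3 - <<'E'
import sys; sys.argv=['',''];
E
sed -e "s/^s,im,c=.*/s=r.get_state();im=cv2.imread('pics\/w12.png');s['tcp_pos']=np.array([549.6,219.6,140.2]);c=cam('wrist',s);hsv=cv2.cvtColor(im,cv2.COLOR_BGR2HSV);H,S,V=cv2.split(hsv)/" slides.py > ref.py; python3 ref.py
```

```text
t: 21.75
tcp_pos: [527.5, 189.7, 124.9]
ee_rot: [-1.41, 2.804, 0.0]
21.75 [527.5 189.7 124.9]
blue 601 x [-74.7 -69.9 -57.9] y [-12.    2.8  13.5]
greenB 115 x [-76.1 -75.3 -65.9] y [-12.7   1.5  14.3]
red 1106 x [-72.3 -62.2 -52.3] y [56.5 69.5 82.3]
greenR none 0
21.8 [549.6 219.6 140.2]
blue 1375 x [-74.8 -62.3 -49.4] y [-12.    0.9  13.2]
greenB 68 x [-75.6 -75.1 -64.4] y [-12.7   2.7  14. ]
red 1055 x [-72.3 -62.  -51.8] y [56.5 69.3 82.3]
greenR none 0
```

The blue slide is still at x −74.7…(unmoved): the tip rode over the ridge, about 2.7 mm too high. Repeat lower.

```bash
python3 -m handwheel '0 0 30 0;-11 0 60 0;-11 0 78 0;-11 0 84.5 0;-11 0 84.5 0'
python3 -m handwheel '-2 0 -.9 0;-4 0 -1.9 0;-6 0 -2.8 0;-8 0 -3.7 0;-8 0 -3.7 0'
python3 -m handwheel '-2 0 -.9 0;-4 0 -1.9 0;-6 0 -2.8 0;-8 0 -3.7 0;-8 0 -3.7 0'
```

```text
t: 22.22
tcp_pos: [530.9, 200.5, 37.3]
ee_rot: [1.414, -2.798, -0.003]
ft_force: [-1.0, 0.4, 0.8]
grip_width: 0.2
grasp_force: 0.3
t: 22.63
tcp_pos: [537.9, 205.8, 42.6]
ee_rot: [1.415, -2.804, 0.001]
ft_force: [0.5, -0.2, -0.4]
grip_width: 0.0
grasp_force: 0.3
t: 23.05
tcp_pos: [541.7, 211.0, 45.6]
ee_rot: [1.411, -2.803, 0.001]
ft_force: [-0.3, -0.1, -0.4]
grip_width: -0.3
grasp_force: 0.3
```

```bash
python3 -m handwheel '-1 0 -.5 0;-2 0 -.9 0;-3 0 -1.4 0;-3 0 -1.4 0'
python3 -m handwheel '-1 0 -.5 0;-2 0 -.9 0;-3 0 -1.4 0;-3 0 -1.4 0'
```

```text
t: 23.38
tcp_pos: [543.1, 212.9, 46.9]
ee_rot: [1.412, -2.801, 0.002]
ft_force: [-2.2, -4.2, -3.3]
grip_width: 0.3
grasp_force: 2.5
t: 23.72
tcp_pos: [543.2, 213.1, 47.0]
ee_rot: [1.409, -2.798, 0.004]
ft_force: [-3.6, -6.2, -5.0]
grip_width: 0.2
grasp_force: 3.7
```

```bash
python3 -m handwheel '8 0 2 0;15 0 -10 0;20 0 -40 0;45 0 -70 0;45 0 -70 0'|head -3
python3 slides.py w15
```

```text
t: 24.13
tcp_pos: [524.3, 180.8, 126.4]
ee_rot: [-1.405, 2.795, -0.0]
24.1333 [524.3 180.8 126.4]
blue 23 x [-65.1 -64.4 -64.4] y [ 5.9  9.3 13.2]
greenB 378 x [-76.  -73.2 -65.8] y [-12.6   6.6  14.2]
red 1094 x [-72.4 -62.2 -52.2] y [56.5 69.5 82.4]
greenR none 0
```

Blue slide now starts at x −65 (moved 10 mm) with the green flag (378 px) showing: locked. Next the red slide.

```bash
python3 -m handwheel '-10 30 0 0;-20 60 0 0;-37 96 0 0;-37 96 0 0;-37 96 0 0'
cat > where.py <<'E'
from box import *
s=r.get_state();R,o=pose([580,266.1,.939]);d=s['tcp_pos']-o;h=np.array([np.cos(.939),np.sin(.939)])
print('hor',(d[:2]@h).round(1),'y',(d[1]*h[0]-d[0]*h[1]).round(1),'z',s['tcp_pos'][2].round(1))
E
python3 -m handwheel '0 0 0 0'|head -2; python3 where.py;python3 -m handwheel '0 0 0 0'|head -2; python3 where.py
```

```text
t: 24.6
tcp_pos: [463.0, 273.7, 119.5]
ee_rot: [-1.425, 2.796, 0.005]
ft_force: [0.7, -0.8, 0.9]
grip_width: -0.0
grasp_force: 0.0
t: 24.68
tcp_pos: [464.7, 269.6, 119.4]
hor -65.3 y 95.1 z 119.4
t: 24.77
tcp_pos: [465.3, 267.5, 119.3]
hor -66.6 y 93.4 z 119.3
```

```bash
python3 -m handwheel '-5 0 30 0;-5 0 60 0;-5 0 70.8 0;-5 0 70.8 0;-5 0 70.8 0'
python3 where.py
python3 -m handwheel '0 -2 0 0;0 -4 0 0;0 -6 0 0;0 -8 0 0;0 -8 0 0'
python3 where.py
```

```text
t: 25.18
tcp_pos: [467.8, 270.6, 48.3]
ee_rot: [1.411, -2.806, 0.001]
ft_force: [0.2, -0.4, -0.0]
grip_width: -0.1
grasp_force: 0.0
hor -62.6 y 93.2 z 48.3
t: 25.6
tcp_pos: [474.8, 266.8, 49.2]
ee_rot: [-1.413, 2.804, -0.0]
ft_force: [0.1, -0.2, 0.6]
grip_width: 0.1
grasp_force: 0.0
hor -61.6 y 85.4 z 49.2
```

```bash
python3 -m handwheel '0 -2 0 0;0 -4 0 0;0 -6 0 0;0 -6 0 0'|grep -E "tcp|ft"
python3 -m handwheel '0 -2 0 0;0 -4 0 0;0 -5 0 0;0 -5 0 0'|grep -E "tcp|ft"
python3 where.py
```

```text
tcp_pos: [479.1, 263.1, 48.5]
ft_force: [-0.3, 0.3, -0.3]
tcp_pos: [480.9, 261.8, 48.2]
ft_force: [-3.6, 2.9, 1.8]
hor -62.0 y 77.4 z 48.2
```

```bash
python3 -m handwheel '0 -2 0 0;0 -4 0 0;0 -4 0 0'|grep -E "tcp|ft"
python3 -m handwheel '0 -2 0 0;0 -4 0 0;0 -4 0 0'|grep -E "tcp|ft"
python3 -m handwheel '0 -2 0 0;0 -4 0 0;0 -4 0 0'|grep -E "tcp|ft"
python3 where.py
```

```text
tcp_pos: [485.9, 258.3, 48.4]
ft_force: [0.0, 0.8, -0.6]
tcp_pos: [488.3, 256.5, 48.4]
ft_force: [-3.2, 2.7, 1.4]
tcp_pos: [488.7, 256.3, 48.3]
ft_force: [-7.8, 4.6, 5.2]
hor -61.8 y 67.9 z 48.3
```

```bash
python3 -m handwheel '0 10 0 0;0 20 0 0;0 20 -30 0;0 20 -70 0;0 20 -100 0'|head -2
python3 -m handwheel '30 -20 0 0;60 -50 0 0;60 -70 -10 0;60 -70 -20 0;60 -70 -20 0'|head -2
python3 -m handwheel '0 0 0 0;0 0 0 0'|grep -E "tcp|ft"
python3 slides.py w16; python3 seat.py w17|grep -E "edge|lip|cL-|cR-|^[0-9]"
python3 - <<'E'
from h import *
im=cv2.imread('pics/w17.png');g=cv2.cvtColor(im,cv2.COLOR_BGR2GRAY).astype(int);s=r.get_state();c=cam('wrist',s)
from box import pose
R,o=pose([579.9,266.4,.939])
for y in (-52,-35,35,52):
    u=proj(c,R@np.array([-30,y,6.])+o).astype(int);d=np.diff(g[:,u[0]]);print(y,u,[(int(i),int(d[i])) for i in np.nonzero(abs(d)>14)[0] if abs(i-u[1])<16])
E
```

```text
t: 27.43
tcp_pos: [477.0, 264.5, 150.1]
t: 27.85
tcp_pos: [499.7, 173.4, 170.7]
tcp_pos: [496.2, 176.5, 168.0]
ft_force: [-0.0, 0.2, -0.3]
28.0167 [496.2 176.5 168. ]
blue 34 x [-65.2 -64.4 -61.2] y [-12.3  -9.1   0.6]
greenB 315 x [-76.4 -72.4 -66. ] y [-12.5  -3.5  13.5]
red 767 x [-72.3 -61.9 -52.4] y [46.6 59.4 71.9]
greenR 309 x [-72.2 -61.8 -52.3] y [72.7 77.4 82.1]
28.0667 [495.8 176.6 167.7] [-0.2  0.3 -0.3]
lipend [301.2 337.9]
edge [300.9 351.2]
cL- [373.6 351.1]
cR- [228.3 351.4]
-52 [235 351] [(336, -106), (337, 24), (338, 97), (339, 37), (342, -28), (343, -46), (349, -44), (350, -47)]
-35 [257 351] [(343, -32), (344, -42), (349, 94), (359, -56), (360, -135)]
35 [344 351] []
52 [366 351] [(342, -30), (343, -43), (348, 58), (349, 44), (352, -43), (353, -49), (354, -90)]
```

Red has travelled 10 mm and its green flag shows, blue is still locked, the cover edges are unchanged, and the arm is clear.

```bash
python3 -c "
from cell import close_job
print(close_job())"
```

```text
the job is handed in; nothing more can be done
None
```

The job is handed in: the cover measured flat on its two pins, then the blue slide was pushed to locked and the red slide to on, each with its green flag showing; the other things on the worktop were not handled, though I did not re-check where they lie.

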